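Line up the capacitors by size on the test strip

TASK

Line the four capacitors up by size on the test strip, ready for testing: the largest on the pad next to the terminal block with the binding posts, then each next smaller one in turn, the smallest on the pad farthest from the block. Each stands upright in the middle of its own pad, and is let go.

Things in the scene. Friction and masses are not known exactly. Their poses are not given: they have to be found in the camera images.
- cap_26: the smallest of four screw-terminal capacitors: a plain upright dark cylinder with an aluminium top, 26 mm in diameter and 40 mm tall in all, the last 5 mm being two small steel screw terminals on top; loose, standing on the table (work surface at z = 0). Origin: centre of its underside; z up along its axis. Its sides can be gripped at any height up to 34 mm, in any direction
- cap_34: the second smallest of four screw-terminal capacitors: a plain upright dark cylinder with an aluminium top, 34 mm in diameter and 52 mm tall in all, the last 5 mm being two small steel screw terminals on top; loose, standing on the table (work surface at z = 0). Origin: centre of its underside; z up along its axis. Its sides can be gripped at any height up to 46 mm, in any direction
- cap_42: the second largest of four screw-terminal capacitors: a plain upright dark cylinder with an aluminium top, 42 mm in diameter and 64 mm tall in all, the last 5 mm being two small steel screw terminals on top; loose, standing on the table (work surface at z = 0). Origin: centre of its underside; z up along its axis. Its sides can be gripped at any height up to 58 mm, in any direction
- cap_50: the largest of four screw-terminal capacitors: a plain upright dark cylinder with an aluminium top, 50 mm in diameter and 76 mm tall in all, the last 5 mm being two small steel screw terminals on top; loose, standing on the table (work surface at z = 0). Origin: centre of its underside; z up along its axis. Its sides can be gripped at any height up to 70 mm, in any direction
- pad_a: one of four identical fixed round black rubber pads with a thin white ring, 64 mm in diameter, 3 mm thick, in a straight row 80 mm apart on an aluminium strip (80 mm wide, 460 mm long, 8 mm thick, fixed on the table). The letters say nothing about the order in the row. Origin: centre of its underside, on top of the strip; the pad's top is 3 mm above it, 11 mm above the table. Its y axis points along the row, x across it
- pad_b: one of four identical fixed round black rubber pads with a thin white ring, 64 mm in diameter, 3 mm thick, in a straight row 80 mm apart on an aluminium strip (80 mm wide, 460 mm long, 8 mm thick, fixed on the table). The letters say nothing about the order in the row. Origin: centre of its underside, on top of the strip; the pad's top is 3 mm above it, 11 mm above the table. Its y axis points along the row, x across it
- pad_c: one of four identical fixed round black rubber pads with a thin white ring, 64 mm in diameter, 3 mm thick, in a straight row 80 mm apart on an aluminium strip (80 mm wide, 460 mm long, 8 mm thick, fixed on the table). The letters say nothing about the order in the row. Origin: centre of its underside, on top of the strip; the pad's top is 3 mm above it, 11 mm above the table. Its y axis points along the row, x across it
- pad_d: one of four identical fixed round black rubber pads with a thin white ring, 64 mm in diameter, 3 mm thick, in a straight row 80 mm apart on an aluminium strip (80 mm wide, 460 mm long, 8 mm thick, fixed on the table). The letters say nothing about the order in the row. Origin: centre of its underside, on top of the strip; the pad's top is 3 mm above it, 11 mm above the table. Its y axis points along the row, x across it
- terminal_block: fixed grey block with a red and a black binding post on top, standing on the strip at one end of the row (either end), 80 mm from the centre of the nearest pad; 36 mm along the row, 50 mm across, 62 mm high. Origin: centre of its underside, on top of the strip. The other end of the strip has a low black plastic bar (10 mm high) instead

How it is judged (in metres and radians):
At the end, for the whole second after the job is handed in: Every capacitor stands upright (within 0.1 rad) on a pad, its axis within 15 mm of the pad's centre and its underside on the pad (5 mm); counted from the terminal block the order is 50, 42, 34, 26 mm in diameter; all are released and at rest ((horizontal distance between cap_26 and pad_a below 0.015 m or horizontal distance between cap_26 and pad_b below 0.015 m or horizontal distance between cap_26 and pad_c below 0.015 m or horizontal distance between cap_26 and pad_d below 0.015 m) and horizontal distance between cap_26 and terminal_block between 0.29 and 0.35 m and height (world z) of cap_26 between 0.006 and 0.016 m and angle between each of cap_26, cap_34, cap_42, cap_50's own z axis and vertical below 0.1 rad and linear speed of each of cap_26, cap_34, cap_42, cap_50 below 0.02 m/s and angular speed of each of cap_26, cap_34, cap_42, cap_50 below 0.2 rad/s and contact force between each of cap_26, cap_34, cap_42, cap_50 and the fingers below 0.1 N and (horizontal distance between cap_34 and pad_a below 0.015 m or horizontal distance between cap_34 and pad_b below 0.015 m or horizontal distance between cap_34 and pad_c below 0.015 m or horizontal distance between cap_34 and pad_d below 0.015 m) and horizontal distance between cap_34 and terminal_block between 0.21 and 0.27 m and height (world z) of cap_34 between 0.006 and 0.016 m and (horizontal distance between cap_42 and pad_a below 0.015 m or horizontal distance between cap_42 and pad_b below 0.015 m or horizontal distance between cap_42 and pad_c below 0.015 m or horizontal distance between cap_42 and pad_d below 0.015 m) and horizontal distance between cap_42 and terminal_block between 0.13 and 0.19 m and height (world z) of cap_42 between 0.006 and 0.016 m and (horizontal distance between cap_50 and pad_a below 0.015 m or horizontal distance between cap_50 and pad_b below 0.015 m or horizontal distance between cap_50 and pad_c below 0.015 m or horizontal distance between cap_50 and pad_d below 0.015 m) and horizontal distance between cap_50 and terminal_block between 0.05 and 0.11 m and height (world z) of cap_50 between 0.006 and 0.016 m); the robot touches nothing.
It also fails if it takes over 104 s, if anything falls off the work surface, if the arm or the gripper's body presses on something with over 40 N, if the wrist force passes 120 N, or if a joint passes its speed limit or range.

ROBOT

A 7-joint arm with a two-finger parallel gripper is mounted at the origin on the work surface. World frame = base frame: x ahead of the robot, y to its left, z up, the work surface at z = 0. Lengths are in mm, angles in rad, forces in N, time in s.
With the tool pointing down it reaches from about 425 to 875 mm from the base axis. Payload 4.7 kg.
Tool frame: the origin (TCP) lies at the very end of the fingers, on their centre line; the grasp point (between the pads) lies 19 mm behind it; x points along the fingers, y is the direction in which the jaws open and shut, and the axes are right-handed (so a half turn about x gives the same grasp; the last joint's range is limited). The gripper opens to 85 mm and grips with 20 to 120 N. Pads are 22 mm wide; open, the fingers measure 114 mm over their backs; the gripper's body (76 mm by 85 mm) begins 54 mm behind the grasp point. The pads swing forward as they close: fully open they stand 13 mm farther back than shut.
Start: joints at [1.183, 0.321, -0.07, 1.45, 0.023, 1.371, -0.057], TCP at [254.182, -598.261, 231.349] pointing down, gripper open.
Joint ranges: [-2.86, 2.86], [-0.3, 2.09], [-1.38, 1.24], [0.06, 2.45], [-1.56, 4.7], [0.09, 2.05], [-2.69, 2.69]. Speed limits (rad/s): [2.57, 2.57, 3.14, 3.14, 3.14, 3.14, 3.14].

INTERFACE

Orientations are given as a unit quaternion [w, x, y, z].
In Python, from station import telemetry, vision, order gives the robot as it stands. The module is installed in compiled form; this text tells all that it offers.
- The arm moves only by the tool step_arm, never from a script. Its argument "moves" is one flat list of numbers, 7 for each row, row after row: the shift along the tool's x, y, z in units of 30 mm (1.0 is 30 mm), then the turn, a rotation vector about the tool's x, y, z in degrees, then the gripper's target within -1 to 1 (shut at 1, half-way at 0, fully open at -1). A call has exactly 10 rows; each row is the pose to reach, as a shift and turn from the pose commanded when the call began, along the tool's axes at that moment; what a row does not reach only later rows make up. A row lasts 1/8 s, in which the tool goes at most 62.5 mm and 10.7 degrees, less where a joint would pass 70% of its speed; a pose out of reach is approached as far as the arm can. A call with a gripper value outside its range is refused whole. The fingers move at their own pace and stop on an object; "newtons" is the grip in N (left out, the last holds). Time passes only in rows, so rows that repeat a pose let the fingers close, or fill a call up. It gives the time, the measured TCP pose, the force and the opening at its end, in the units of the state.
- telemetry.get_state(): the state, without advancing time (a new reading comes with each control period).
- vision.get_image(name): name is "scene" or "top"; returns a dict with "image" (400x640x3 uint8, blue, green, red), "camera_matrix" (3x3 intrinsics, pixels), "k1" (the pictures are not rectified: a ray, as slopes to the right and down, at radius r is drawn at 1 + k1 r^2 times it, then the intrinsics apply), "origin" and "rotation" of the camera in the world. Camera axes: x right, y up, looking along -z (the intrinsics and any distortion apply to the point x, -y, -z); pixel columns grow to the right and rows downward; lengths in mm; the calibration is good to about 2 mm. A picture is of the moment at which its call begins. There is no depth.
- order.hand_in(): hands the job in, once; it reports no verdict.
The state is a dict: "time": time; "qpos": joint angles; "qvel": joint speeds; "joint_efforts": joint torques, N m; "tcp_pos": TCP position; "tool_rot": TCP orientation; "force": force on the tool from outside, world axes, zero at the start; "wrist_torque": the same for the moment, N m; "grip_width": opening from 0.0 (shut) to 1.0 (fully open).
Only numpy, scipy, OpenCV 4.12 (cv2) and the standard library are available. Lean on these libraries where they do the work, as an engineer would, in place of code of your own. Each camera call takes 0.05 s, during which the arm holds its last target. There are 200 camera calls.

## Working session

There is one attempt and no reset: what is moved stays moved. The work goes in short steps, Python scripts to look and compute and a tool call to move; the robot and the scene stay as the last step left them, time stands still between calls to the robot, and variables do not carry over. Pictures are saved under pics/ and viewed, about 12 in all and at most 16, crops included, and the job is handed in when it is done.

Besides the shell and the picture viewer there is one more tool, called after "Request:" as a command line: name --argument value ..., lists and objects as JSON in quotes. step_arm: Moves the arm, as the interface text tells. Its arguments: {"type":"object","properties":{"moves":{"type":"array"},"newtons":{"type":"number"}},"required":["moves"]}

```bash
mkdir -p pics
cat > h.py <<'E'
import numpy as np, cv2
from station import telemetry, vision, order
def cam(n): return vision.get_image(n)
def ray2w(c,u,v,z):
    K=c["camera_matrix"]; k1=c["k1"]
    d=cv2.undistortPoints(np.array([[[u,v]]],float),np.array(K,float),np.array([k1,0,0,0],float))[0,0]
    r=np.array(c["rotation"])@np.array([d[0],-d[1],-1]); o=np.array(c["origin"])
    return o+r*(z-o[2])/r[2]
def w2p(c,p):
    q=np.array(c["rotation"]).T@(np.array(p,float)-c["origin"])
    x=np.array([q[0],-q[1]])/-q[2]; x*=1+c["k1"]*(x@x); K=np.array(c["camera_matrix"])
    return K[:2,:2]@x+K[:2,2]
E
python3 - <<'E'
from h import *
for n in("scene","top"):
    c=cam(n); cv2.imwrite(f"pics/{n}0.png",c["image"]); print(n,{k:np.round(v,3).tolist() for k,v in c.items() if k!="image"})
print(telemetry.get_state())
E
```

```text
scene {'camera_matrix': [[381.887, 0.0, 326.475], [0.0, 381.887, 200.167], [0.0, 0.0, 1.0]], 'k1': -0.066, 'origin': [964.461, -407.549, 528.218], 'rotation': [0.831, 0.395, 0.16, 0.357]}
top {'camera_matrix': [[456.272, 0.0, 312.907], [0.0, 456.272, 194.965], [0.0, 0.0, 1.0]], 'k1': -0.025, 'origin': [492.721, -8.615, 1000.664], 'rotation': [0.711, 0.019, -0.014, -0.703]}
{'time': 0.1, 'qpos': array([ 1.18308629,  0.32171873, -0.07008942,  1.45157499,  0.02262438,
        1.37075841, -0.05688401]), 'qvel': array([-0.00111597, -0.00175044,  0.0009953 , -0.00236832,  0.00032909,
        0.00039438,  0.00126655]), 'joint_efforts': array([-3.05464539e-06, -4.94878757e+01, -3.83877140e-01, -3.15210378e+01,
        1.30836383e-02,  7.41889933e-03, -1.36843522e-05]), 'tcp_pos': array([ 253.97051183, -597.813515  ,  230.34142709]), 'tool_rot': array([-0.14055607, -0.69272271, -0.14169614,  0.69303783]), 'force': array([-0.21407908,  0.70793237,  0.27783546]), 'wrist_torque': array([0.03649117, 0.01115772, 0.04039286]), 'grip_width': 1.000067895172809}
```

View pics/top0.png

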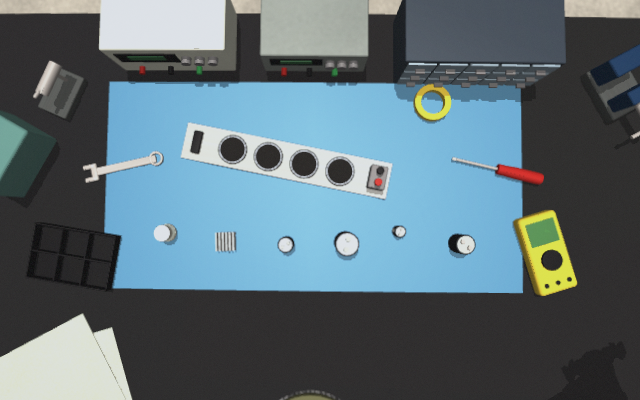

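View pics/scene0.png

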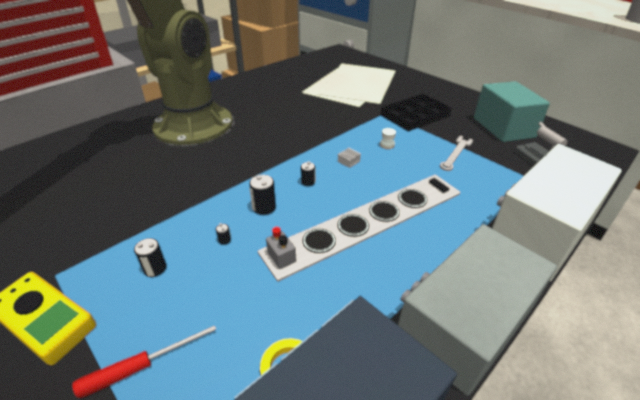

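The top picture shows the pads near (232,149), (268,157), (304,163) and (340,171). The block is at (377,178), so the large cap goes at (340,171). The caps are near (347,243), (462,244), (286,244) and (399,231), and the white cylinder at (164,233) is not a cap.

```bash
cat >> h.py <<'E'
from scipy.spatial.transform import Rotation as R
_cam=cam
def cam(n):
    c=_cam(n); c=dict(c); c["rotation"]=R.from_quat(c["rotation"],scalar_first=True).as_matrix(); return c
E
python3 - <<'E'
from h import *
c=cam("top"); im=c["image"]
cv2.imwrite("pics/crop1.png",cv2.resize(im[130:265,220:485],None,fx=3,fy=3,interpolation=cv2.INTER_CUBIC))
for n,u,v,z in[("p1",340,171,11),("p2",304,163,11),("p3",268,157,11),("p4",232,149,11),("blk",377,178,70),("c50",347,243,71),("c42",462,244,59),("c34",286,244,47),("c26",399,231,35)]:
    print(n,ray2w(c,u,v,z).round(1))
# dark pads: centroids
h=cv2.cvtColor(im,cv2.COLOR_BGR2GRAY)
m=(h<70).astype(np.uint8)[120:200,180:400]
nb,l,s,ce=cv2.connectedComponentsWithStats(m)
for i in range(1,nb):
    if s[i,4]>30: print(s[i],(ce[i]+[180,120]).round(1),ray2w(c,*(ce[i]+[180,120]),11).round(1))
E
```

```text
p1 [591.5 -58.9  11. ]
p2 [608.3  19.7  11. ]
p3 [620.7  98.4  11. ]
p4 [637.6 177.5  11. ]
blk [ 572.  -131.6   70. ]
c50 [439.  -71.2  71. ]
c42 [ 438.6 -308.6   59. ]
c34 [434.2  54.2  47. ]
c26 [ 463.3 -183.1   35. ]
[ 11  11  12  22 181] [196.3 141.5] [653.5 256.3  11. ]
[ 41  18  23  23 427] [232.  148.9] [637.8 177.5  11. ]
[ 77  25  23  23 426] [267.9 156.1] [622.7  98.8  11. ]
[112  32  24  24 435] [303.6 163.4] [607.3  20.5  11. ]
[148  40  24  23 434] [339.6 170.7] [592.1 -58.   11. ]
[197  47   7   8  42] [379.9 170.4] [ 593.8 -145.6   11. ]
```

View pics/crop1.png

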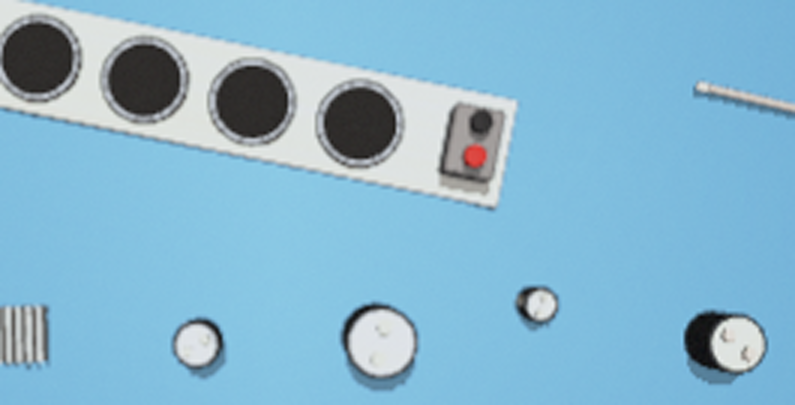

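```bash
cat >> h.py <<'E'
PAD=[np.array([592.1,-58]),np.array([607.3,20.5]),np.array([622.7,98.8]),np.array([637.8,177.5])]  # from block outward
def caps():
    c=cam("top"); g=c["image"].min(2); out={}
    for d,(u,v),z in((50,(347,244),71),(42,(466,245),59),(34,(286,245),47),(26,(400,232),35)):
        m=np.zeros_like(g); cv2.circle(m,(u,v),16,1,-1)
        ct=max(cv2.findContours(((g>165)*m).astype(np.uint8),0,1)[0],key=cv2.contourArea)
        (a,b),r=cv2.minEnclosingCircle(ct); x=cv2.boundingRect(ct)
        p=ray2w(c,a,b,z); out[d]=p; print(d,round(a,1),round(b,1),"r mm",round((r)*(c["origin"][2]-z)/456,1),p.round(1))
    return out
def mv(target,row=None):
    """shift in units of 30mm in tool axes from current measured pose"""
    s=telemetry.get_state(); M=R.from_quat(s["tool_rot"],scalar_first=True).as_matrix()
    return (M.T@(np.array(target)-s["tcp_pos"])/30).round(2)
E
python3 - <<'E'
from h import *
caps()
s=telemetry.get_state(); Rm=R.from_quat(s["tool_rot"],scalar_first=True); M=Rm.as_matrix(); print(M.round(3))
u=(PAD[3]-PAD[0]);u/=np.linalg.norm(u); print(u)
x=np.array([0,0,-1.])
for sg in(1,-1):
    z=sg*np.array([u[0],u[1],0]); y=np.cross(z,x); T=np.c_[x,y,z]
    print(T.round(3).tolist(),np.degrees((Rm.inv()*R.from_matrix(T)).as_rotvec()).round(1))
print(mv([440,-305,150]))
E
```

```text
50 346.9 243.7 r mm 21.9 [437.6 -71.   71. ]
42 465.6 244.2 r mm 17.8 [ 438.3 -315.9   59. ]
34 285.0 244.5 r mm 13.8 [433.1  56.3  47. ]
26 400.0 231.0 r mm 9.5 [ 463.3 -185.2   35. ]
[[-0.001  0.391 -0.92 ]
 [ 0.001 -0.92  -0.391]
 [-1.    -0.001  0.   ]]
[0.19050145 0.98168691]
[[0.0, -0.982, 0.191], [0.0, 0.191, 0.982], [-1.0, 0.0, 0.0]] [1.24e+02 1.00e-01 0.00e+00]
[[0.0, 0.982, -0.191], [0.0, -0.191, -0.982], [-1.0, 0.0, -0.0]] [-56.   -0.    0.1]
[ 2.69 -6.56 -9.53]
```

Request:
step_arm --moves '[0.4, -0.8, -1.2, -7, 0, 0, -1, 0.9, -1.6, -2.4, -14, 0, 0, -1, 1.4, -2.5, -3.6, -21, 0, 0, -1, 1.8, -3.3, -4.8, -28, 0, 0, -1, 2.3, -4.1, -6.0, -35, 0, 0, -1, 2.7, -4.8, -7.2, -42, 0, 0, -1, 3.2, -5.5, -8.3, -49, 0, 0, -1, 3.5, -6.0, -9.0, -56, 0, 0, -1, 3.67, -6.25, -9.33, -56, 0, 0, -1, 3.67, -6.25, -9.33, -56, 0, 0, -1]' --newtons 40

```text
time: 1.45
tcp_pos: [438.4, -315.9, 121.0]
tool_rot: [-0.449, -0.546, -0.45, 0.546]
force: [-0.1, -0.0, -0.3]
grip_width: 1.001
```

Run:
```python
from h import *
s=telemetry.get_state(); print(s["tcp_pos"].round(1),s["qpos"].round(2),R.from_quat(s["tool_rot"],scalar_first=True).as_matrix().round(3).tolist())
c=cam("scene"); cv2.imwrite("pics/s1.png",c["image"])
print(mv([438.3,-315.9,21]))
print("base",w2p(c,[438,-316,0]),"top",w2p(c,[438,-316,59]))
```

```text
[ 438.4 -315.9  121. ] [ 0.92  0.2  -0.38  1.85  0.08  1.11  0.32] [[-0.001, 0.982, -0.191], [0.0, -0.191, -0.982], [-1.0, -0.001, -0.0]]
[ 3.34  0.   -0.04]
base [154.8491685  268.14522192] top [145.37538425 245.2774792 ]
```

View pics/s1.png

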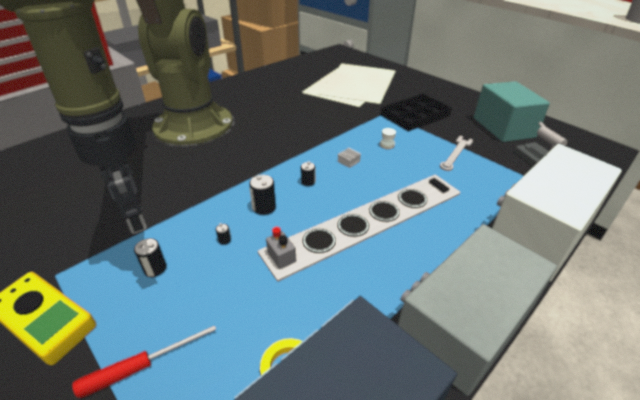

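Cap_42 appears at about (150,258) in the scene picture, which matches the projected base (155,268) and top (145,245). The fingers hang above it. Next I descend and grip.

Request:
step_arm --moves '[0.7, 0, 0, 0, 0, 0, -1, 1.5, 0, 0, 0, 0, 0, -1, 2.3, 0, 0, 0, 0, 0, -1, 3.0, 0, 0, 0, 0, 0, -1, 3.3, 0, 0, 0, 0, 0, -1, 3.3, 0, 0, 0, 0, 0, -1, 3.3, 0, 0, 0, 0, 0, 1, 3.3, 0, 0, 0, 0, 0, 1, 3.3, 0, 0, 0, 0, 0, 1, 3.3, 0, 0, 0, 0, 0, 1]' --newtons 40

```text
time: 2.75
tcp_pos: [439.0, -316.7, 23.1]
tool_rot: [0.45, 0.546, 0.449, -0.546]
force: [0.3, 0.5, 5.1]
grip_width: 0.481
```

Request:
step_arm --moves '[-0.2, 0, 0, 0, 0, 0, 1, -0.8, 0, 0, 0, 0, 0, 1, -1.7, 0, 0, 0, 0, 0, 1, -2.7, 0, 0, 0, 0, 0, 1, -3.7, 0.1, -0.4, 0, 0, 0, 1, -4.3, 0.4, -1.3, 0, 0, 0, 1, -4.5, 0.7, -2.5, 0, 0, 0, 1, -4.5, 1.1, -3.8, 0, 0, 0, 1, -4.5, 1.4, -5.0, 0, 0, 0, 1, -4.5, 1.7, -6.0, 0, 0, 0, 1]' --newtons 60

```text
time: 4.0
tcp_pos: [523.3, -147.5, 158.2]
tool_rot: [0.45, 0.545, 0.45, -0.545]
force: [0.3, -0.9, -1.7]
grip_width: 0.478
```

Request:
step_arm --moves '[0, 0.3, -1.1, 0, 0, 0, 1, 0, 0.7, -2.3, 0, 0, 0, 1, 0, 1.0, -3.5, 0, 0, 0, 1, 0, 1.3, -4.6, 0, 0, 0, 1, 0, 1.5, -5.4, 0, 0, 0, 1, 0, 1.69, -5.9, 0, 0, 0, 1, 0, 1.69, -6.09, 0, 0, 0, 1, 0, 1.69, -6.09, 0, 0, 0, 1, 0, 1.69, -6.09, 0, 0, 0, 1, 0, 1.69, -6.09, 0, 0, 0, 1]'

```text
time: 5.25
tcp_pos: [607.2, 19.4, 157.2]
tool_rot: [-0.45, -0.546, -0.449, 0.546]
force: [-1.0, -0.2, -1.7]
grip_width: 0.474
```

Run:
```python
from h import *
s=telemetry.get_state(); print(s["tcp_pos"].round(1),s["force"].round(1),s["qpos"].round(2))
c=cam("scene"); cv2.imwrite("pics/s2.png",cv2.resize(c["image"][90:310,180:500],None,fx=2,fy=2))
print(mv([*PAD[1],33]))
```

```text
[607.2  19.4 157.2] [-1.  -0.2 -1.7] [ 0.42  0.34 -0.61  1.64  0.2   1.23 -0.42]
[ 4.14 -0.   -0.03]
```

View pics/s2.png

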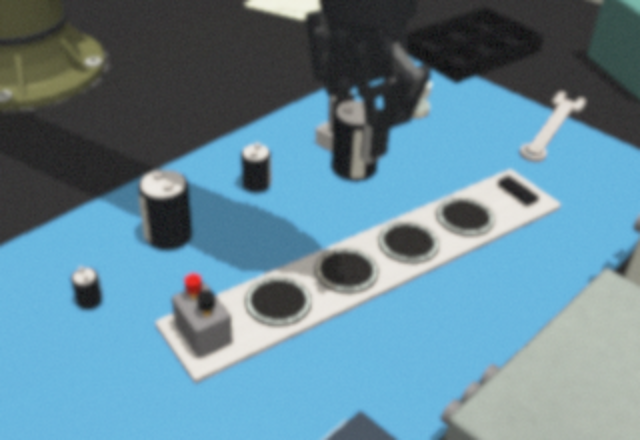

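Cap_42 is held upright with its underside near full-frame (357,175), and the TCP is over the second pad. I'll lower it, release, and rise.

Request:
step_arm --moves '[0.6, 0, 0, 0, 0, 0, 1, 1.5, 0, 0, 0, 0, 0, 1, 2.5, 0, 0, 0, 0, 0, 1, 3.3, 0, 0, 0, 0, 0, 1, 3.8, 0, -0.03, 0, 0, 0, 1, 4.08, 0, -0.03, 0, 0, 0, 1, 4.08, 0, -0.03, 0, 0, 0, 1, 4.08, 0, -0.03, 0, 0, 0, 1, 4.08, 0, -0.03, 0, 0, 0, -1, 4.08, 0, -0.03, 0, 0, 0, -1]'

```text
time: 6.55
tcp_pos: [607.9, 21.3, 35.2]
tool_rot: [0.45, 0.546, 0.45, -0.545]
force: [-0.1, 0.2, 0.3]
grip_width: 0.881
```

Request:
step_arm --moves '[0, 0, 0, 0, 0, 0, -1, -0.8, 0, 0, 0, 0, 0, -1, -2.0, 0, 0, 0, 0, 0, -1, -3.0, -0.1, 0.1, 0, 0, 0, -1, -3.2, -1.2, 1.0, 0, 0, 0, -1, -3.2, -2.5, 2.0, 0, 0, 0, -1, -3.2, -3.7, 3.0, 0, 0, 0, -1, -3.2, -4.6, 3.8, 0, 0, 0, -1, -3.2, -4.97, 4.07, 0, 0, 0, -1, -3.2, -4.97, 4.07, 0, 0, 0, -1]'

```text
time: 7.8
tcp_pos: [438.1, -70.3, 131.2]
tool_rot: [0.45, 0.546, 0.449, -0.546]
force: [-0.6, -0.5, 0.3]
grip_width: 1.001
```

Run:
```python
from h import *
s=telemetry.get_state(); print(s["tcp_pos"].round(1),s["qpos"].round(2))
c=cam("scene"); cv2.imwrite("pics/s3.png",cv2.resize(c["image"][90:310,180:500],None,fx=2,fy=2))
print(mv([437.6,-71,26]), w2p(c,[607.3,20.5,11]),w2p(c,[437.6,-71,0]),w2p(c,[437.6,-71,71]))
```

```text
[438.1 -70.3 131.2] [ 0.68 -0.02 -0.57  2.05 -0.01  1.11 -0.08]
[ 3.51 -0.04  0.05] [352.67208941 223.91851564] [264.2571508  207.66920615] [261.17785014 180.73722781]
```

View pics/s3.png

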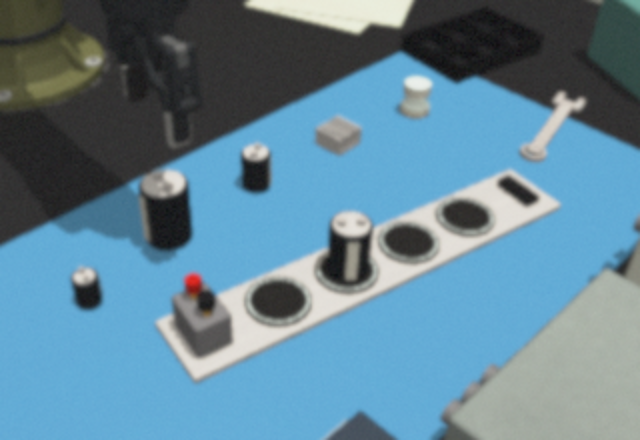

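Cap_42 stands upright on the second pad, base near crop (350,268). Cap_50, with its base near (168,240) and top near (164,183), matches its projection. Down to grip it.

Request:
step_arm --moves '[0.7, 0, 0.02, 0, 0, 0, -1, 1.5, 0, 0.02, 0, 0, 0, -1, 2.4, 0, 0.02, 0, 0, 0, -1, 3.2, 0, 0.02, 0, 0, 0, -1, 3.5, 0, 0.02, 0, 0, 0, -1, 3.5, 0, 0.02, 0, 0, 0, -1, 3.5, 0, 0.02, 0, 0, 0, 1, 3.5, 0, 0.02, 0, 0, 0, 1, 3.5, 0, 0.02, 0, 0, 0, 1, 3.5, 0, 0.02, 0, 0, 0, 1]'

```text
time: 9.1
tcp_pos: [438.6, -70.9, 26.9]
tool_rot: [0.45, 0.546, 0.449, -0.545]
force: [-0.8, 0.7, 5.5]
grip_width: 0.572
```

Request:
step_arm --moves '[-0.2, 0, 0, 0, 0, 0, 1, -0.8, 0, 0, 0, 0, 0, 1, -1.7, 0, 0, 0, 0, 0, 1, -2.7, 0.2, -0.05, 0, 0, 0, 1, -3.6, 0.8, -0.2, 0, 0, 0, 1, -4.2, 1.7, -0.5, 0, 0, 0, 1, -4.4, 2.8, -0.8, 0, 0, 0, 1, -4.4, 3.8, -1.1, 0, 0, 0, 1, -4.4, 4.6, -1.3, 0, 0, 0, 1, -4.4, 4.97, -1.41, 0, 0, 0, 1]' --newtons 70

```text
time: 10.35
tcp_pos: [592.6, -57.5, 157.2]
tool_rot: [-0.449, -0.545, -0.45, 0.546]
force: [-0.3, -0.6, -1.8]
grip_width: 0.566
```

Request:
step_arm --moves '[0, 0, 0, 0, 0, 0, 1, 0.5, 0, 0, 0, 0, 0, 1, 1.3, 0, 0, 0, 0, 0, 1, 2.2, 0, 0, 0, 0, 0, 1, 3.0, 0, 0, 0, 0, 0, 1, 3.5, 0, 0, 0, 0, 0, 1, 3.8, 0, 0, 0, 0, 0, 1, 3.8, 0, 0, 0, 0, 0, 1, 3.8, 0, 0, 0, 0, 0, 1, 3.8, 0, 0, 0, 0, 0, 1]'

```text
time: 11.6
tcp_pos: [592.9, -57.6, 44.7]
tool_rot: [0.45, 0.546, 0.449, -0.545]
force: [-0.2, -0.5, -2.4]
grip_width: 0.572
```

Run:
```python
from h import *
s=telemetry.get_state(); print(s["tcp_pos"].round(1),s["force"].round(1))
c=cam("scene"); cv2.imwrite("pics/s4.png",cv2.resize(c["image"][90:310,180:500],None,fx=2,fy=2))
print(mv([*PAD[0],37.9]))
```

```text
[592.9 -57.6  44.7] [-0.2 -0.5 -2.4]
[ 0.22 -0.02  0.02]
```

View pics/s4.png

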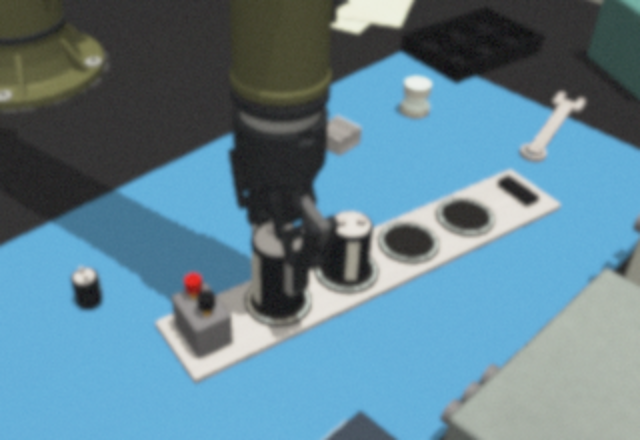

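Cap_50 hangs about 6 mm over the first pad, underside near crop (278,305). I'll lower and release it.

Request:
step_arm --moves '[0.1, 0, 0, 0, 0, 0, 1, 0.22, 0, 0, 0, 0, 0, 1, 0.22, 0, 0, 0, 0, 0, 1, 0.22, 0, 0, 0, 0, 0, -1, 0.22, 0, 0, 0, 0, 0, -1, 0.22, 0, 0, 0, 0, 0, -1, 0.0, 0, 0, 0, 0, 0, -1, -1.0, 0, 0, 0, 0, 0, -1, -2.2, 0, 0, 0, 0, 0, -1, -3.0, 0, 0, 0, 0, 0, -1]'

```text
time: 12.9
tcp_pos: [593.0, -57.5, 136.1]
tool_rot: [0.451, 0.546, 0.449, -0.545]
force: [1.0, 0.3, -0.5]
grip_width: 0.999
```

Request:
step_arm --moves '[0, -0.5, -0.2, 0, 0, 0, -1, 0, -1.5, -0.7, 0, 0, 0, -1, 0, -2.7, -1.2, 0, 0, 0, -1, 0, -3.8, -1.7, 0, 0, 0, -1, 0, -4.8, -2.2, 0, 0, 0, -1, 0, -5.6, -2.6, 0, 0, 0, -1, 0, -5.93, -2.73, 0, 0, 0, -1, 0, -5.93, -2.73, 0, 0, 0, -1, 0, -5.93, -2.73, 0, 0, 0, -1, 0, -5.93, -2.73, 0, 0, 0, -1]'

```text
time: 14.15
tcp_pos: [433.7, 56.2, 133.7]
tool_rot: [0.449, 0.546, 0.45, -0.546]
force: [0.6, 0.3, -1.0]
grip_width: 0.996
```

Run:
```python
from h import *
s=telemetry.get_state(); print(s["tcp_pos"].round(1),s["qpos"].round(2))
c=cam("scene"); cv2.imwrite("pics/s5.png",cv2.resize(c["image"][90:310,180:500],None,fx=2,fy=2))
print(mv([433.1,56.3,13]), ((w2p(c,[433.1,56.3,0])-[180,90])*2).round(),((w2p(c,[433.1,56.3,47])-[180,90])*2).round())
```

```text
[433.7  56.2 133.7] [ 0.54 -0.04 -0.71  2.05 -0.03  1.12 -0.35]
[ 4.02 -0.02  0.01] [255. 185.] [255. 151.]
```

View pics/s5.png

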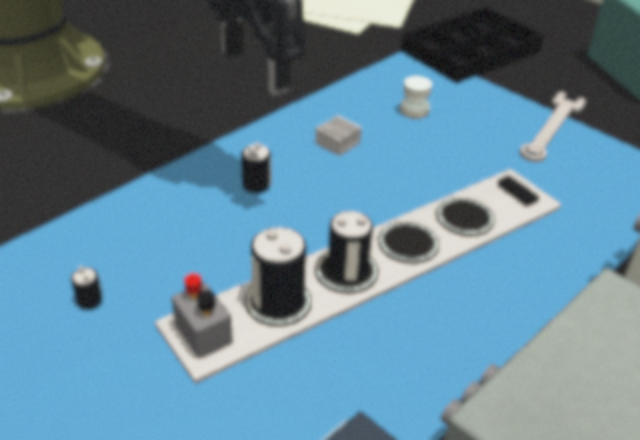

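Cap_50 stands upright on the first pad at crop (278,300). Cap_34, with its base near (256,186) and top near (256,152), agrees with the projection. I'll grip it.

Request:
step_arm --moves '[0.7, 0, 0, 0, 0, 0, -1, 1.6, 0, 0, 0, 0, 0, -1, 2.6, 0, 0, 0, 0, 0, -1, 3.5, 0, 0, 0, 0, 0, -1, 4.0, 0, 0, 0, 0, 0, -1, 4.0, 0, 0, 0, 0, 0, -1, 4.0, 0, 0, 0, 0, 0, 1, 4.0, 0, 0, 0, 0, 0, 1, 4.0, 0, 0, 0, 0, 0, 1, 4.0, 0, 0, 0, 0, 0, 1]' --newtons 50

```text
time: 15.45
tcp_pos: [434.0, 56.6, 14.7]
tool_rot: [0.45, 0.546, 0.449, -0.545]
force: [-1.6, -0.6, 5.4]
grip_width: 0.379
```

Request:
step_arm --moves '[-0.2, 0, 0, 0, 0, 0, 1, -0.8, 0, 0, 0, 0, 0, 1, -1.7, 0, 0, 0, 0, 0, 1, -2.7, 0.3, -0.1, 0, 0, 0, 1, -3.6, 1.1, -0.5, 0, 0, 0, 1, -4.2, 2.2, -1.0, 0, 0, 0, 1, -4.4, 3.4, -1.5, 0, 0, 0, 1, -4.4, 4.6, -2.0, 0, 0, 0, 1, -4.4, 5.5, -2.4, 0, 0, 0, 1, -4.4, 5.94, -2.6, 0, 0, 0, 1]'

```text
time: 16.7
tcp_pos: [623.7, 99.6, 145.3]
tool_rot: [-0.449, -0.545, -0.45, 0.546]
force: [-0.6, 0.7, -1.0]
grip_width: 0.384
```

Request:
step_arm --moves '[0, 0, 0, 0, 0, 0, 1, 0.5, 0, 0, 0, 0, 0, 1, 1.3, 0, 0, 0, 0, 0, 1, 2.2, 0, 0, 0, 0, 0, 1, 3.0, 0, 0, 0, 0, 0, 1, 3.5, 0, 0, 0, 0, 0, 1, 3.8, 0, 0, 0, 0, 0, 1, 3.8, 0, 0, 0, 0, 0, 1, 3.8, 0, 0, 0, 0, 0, 1, 3.8, 0, 0, 0, 0, 0, 1]'

```text
time: 17.95
tcp_pos: [623.6, 99.4, 32.7]
tool_rot: [0.45, 0.546, 0.45, -0.545]
force: [-0.2, 0.6, -1.2]
grip_width: 0.381
```

Run:
```python
from h import *
s=telemetry.get_state(); print(s["tcp_pos"].round(1),s["force"].round(1))
c=cam("scene"); cv2.imwrite("pics/s6.png",cv2.resize(c["image"][90:310,180:500],None,fx=2,fy=2))
print(mv([*PAD[2],25.7]))
```

```text
[623.6  99.4  32.7] [-0.2  0.6 -1.2]
[ 0.23 -0.02  0.03]
```

View pics/s6.png

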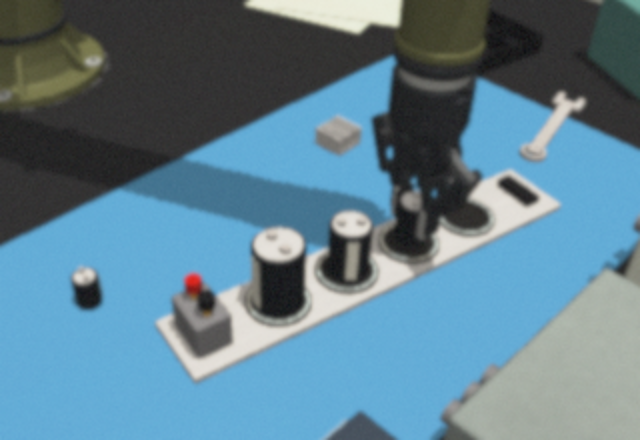

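Cap_34 hangs upright just over the third pad, near crop (410,240). I'll lower it, release, and rise.

Request:
step_arm --moves '[0.1, 0, 0, 0, 0, 0, 1, 0.22, 0, 0, 0, 0, 0, 1, 0.22, 0, 0, 0, 0, 0, 1, 0.22, 0, 0, 0, 0, 0, -1, 0.22, 0, 0, 0, 0, 0, -1, 0.22, 0, 0, 0, 0, 0, -1, 0.22, 0, 0, 0, 0, 0, -1, -1.0, 0, 0, 0, 0, 0, -1, -2.4, 0, 0, 0, 0, 0, -1, -3.6, 0, 0, 0, 0, 0, -1]'

```text
time: 19.25
tcp_pos: [623.1, 99.5, 141.3]
tool_rot: [0.45, 0.546, 0.45, -0.545]
force: [-0.2, 0.4, -0.3]
grip_width: 1.004
```

Request:
step_arm --moves '[0, -0.2, 0.6, 0, 0, 0, -1, 0, -0.7, 2.0, 0, 0, 0, -1, 0, -1.2, 3.6, 0, 0, 0, -1, 0, -1.7, 5.2, 0, 0, 0, -1, 0, -2.3, 6.8, 0, 0, 0, -1, 0, -2.8, 8.4, 0, 0, 0, -1, 0, -3.2, 9.6, 0, 0, 0, -1, 0, -3.41, 10.31, 0, 0, 0, -1, 0, -3.41, 10.31, 0, 0, 0, -1, 0, -3.41, 10.31, 0, 0, 0, -1]'

```text
time: 20.5
tcp_pos: [463.8, -183.7, 139.4]
tool_rot: [0.45, 0.545, 0.45, -0.545]
force: [-0.3, -0.4, 0.9]
grip_width: 1.0
```

Run:
```python
from h import *
s=telemetry.get_state(); print(s["tcp_pos"].round(1),s["qpos"].round(2))
c=cam("scene"); cv2.imwrite("pics/s7.png",cv2.resize(c["image"][90:310,180:500],None,fx=2,fy=2))
p=[463.3,-185.2]
print(mv([*p,5]), ((w2p(c,[*p,0])-[180,90])*2).round(),((w2p(c,[*p,35])-[180,90])*2).round())
```

```text
[ 463.8 -183.7  139.4] [ 0.89  0.1  -0.6   1.92  0.06  1.14  0.08]
[ 4.48 -0.01  0.07] [ 89. 301.] [ 83. 274.]
```

View pics/s7.png

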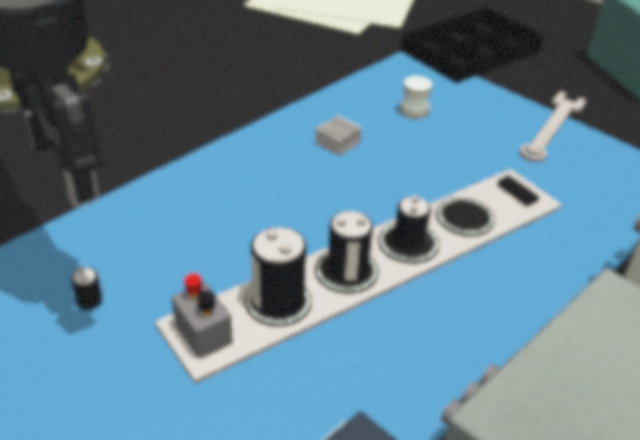

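Cap_34 stands on the third pad at crop (410,230). Cap_26, with its base near (88,301) and top near (84,275), agrees with the projection. I'll grip it.

Request:
step_arm --moves '[0.7, 0, 0.03, 0, 0, 0, -1, 1.6, 0, 0.06, 0, 0, 0, -1, 2.6, 0, 0.06, 0, 0, 0, -1, 3.5, 0, 0.06, 0, 0, 0, -1, 4.2, 0, 0.06, 0, 0, 0, -1, 4.45, 0, 0.06, 0, 0, 0, -1, 4.45, 0, 0.06, 0, 0, 0, 1, 4.45, 0, 0.06, 0, 0, 0, 1, 4.45, 0, 0.06, 0, 0, 0, 1, 4.45, 0, 0.06, 0, 0, 0, 1]' --newtons 40

```text
time: 21.8
tcp_pos: [464.0, -187.0, 7.2]
tool_rot: [0.45, 0.546, 0.449, -0.545]
force: [-0.8, 0.1, 4.3]
grip_width: 0.291
```

Request:
step_arm --moves '[0, 0, 0, 0, 0, 0, 1, -0.3, 0, 0, 0, 0, 0, 1, -1.0, 0, 0, 0, 0, 0, 1, -2.0, 0, 0, 0, 0, 0, 1, -3.0, 0, 0, 0, 0, 0, 1, -4.0, 0, 0, 0, 0, 0, 1, -5.0, 0, 0, 0, 0, 0, 1, -5.3, 0, 0, 0, 0, 0, 1, -5.3, 0, 0, 0, 0, 0, 1, -5.3, 0, 0, 0, 0, 0, 1]'

```text
time: 23.05
tcp_pos: [462.4, -186.3, 163.9]
tool_rot: [-0.449, -0.545, -0.451, 0.546]
force: [0.1, 0.4, -1.3]
grip_width: 0.288
```

Request:
step_arm --moves '[0, 0.1, -0.5, 0, 0, 0, 1, 0, 0.4, -1.6, 0, 0, 0, 1, 0, 0.8, -3.0, 0, 0, 0, 1, 0, 1.2, -4.6, 0, 0, 0, 1, 0, 1.6, -6.2, 0, 0, 0, 1, 0, 2.1, -7.8, 0, 0, 0, 1, 0, 2.5, -9.4, 0, 0, 0, 1, 0, 2.9, -11.0, 0, 0, 0, 1, 0, 3.2, -12.3, 0, 0, 0, 1, 0, 3.41, -13.0, 0, 0, 0, 1]'

```text
time: 24.3
tcp_pos: [637.2, 181.6, 164.3]
tool_rot: [0.45, 0.545, 0.452, -0.545]
force: [-0.7, -0.5, -0.7]
grip_width: 0.287
```

Request:
step_arm --moves '[0, 0, 0, 0, 0, 0, 1, 0.5, 0, 0, 0, 0, 0, 1, 1.3, 0, 0, 0, 0, 0, 1, 2.3, 0, 0, 0, 0, 0, 1, 3.4, 0, 0, 0, 0, 0, 1, 4.2, 0, 0, 0, 0, 0, 1, 4.6, 0, 0, 0, 0, 0, 1, 4.6, 0, 0, 0, 0, 0, 1, 4.6, 0, 0, 0, 0, 0, 1, 4.6, 0, 0, 0, 0, 0, 1]'

```text
time: 25.55
tcp_pos: [638.9, 177.2, 28.6]
tool_rot: [0.45, 0.546, 0.45, -0.545]
force: [-1.0, 0.7, 0.1]
grip_width: 0.29
```

Run:
```python
from h import *
s=telemetry.get_state(); print(s["tcp_pos"].round(1),s["force"].round(1))
c=cam("scene"); cv2.imwrite("pics/s8.png",cv2.resize(c["image"][90:310,180:500],None,fx=2,fy=2))
print(mv([*PAD[3],18.2]))
```

```text
[638.9 177.2  28.6] [-1.   0.7  0.1]
[ 0.34 -0.03 -0.01]
```

View pics/s8.png

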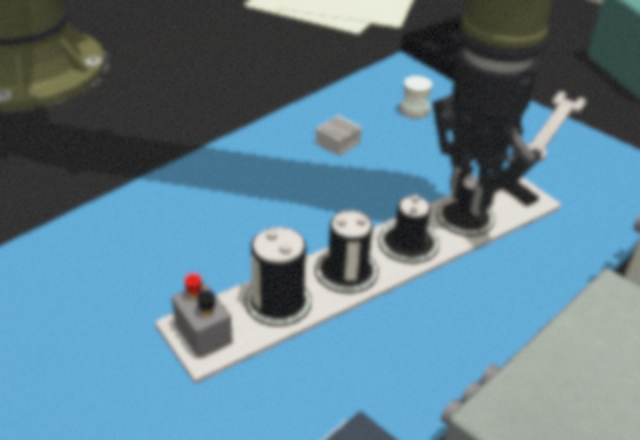

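Cap_26 is held over the fourth pad near crop (467,212). I'll lower it about 10 mm and release.

Request:
step_arm --moves '[0.15, 0, 0, 0, 0, 0, 1, 0.33, -0.02, 0, 0, 0, 0, 1, 0.33, -0.02, 0, 0, 0, 0, 1, 0.33, -0.02, 0, 0, 0, 0, 1, 0.33, -0.02, 0, 0, 0, 0, -1, 0.33, -0.02, 0, 0, 0, 0, -1, 0.33, -0.02, 0, 0, 0, 0, -1, 0.33, -0.02, 0, 0, 0, 0, -1, -0.8, 0, 0, 0, 0, 0, -1, -2.2, 0, 0, 0, 0, 0, -1]'

```text
time: 26.85
tcp_pos: [637.2, 176.5, 92.9]
tool_rot: [-0.449, -0.545, -0.45, 0.546]
force: [1.3, 0.8, 0.3]
grip_width: 1.001
```

Request:
step_arm --moves '[-1, -0.5, 1, 0, 0, 0, -1, -2, -1.5, 2, 0, 0, 0, -1, -2, -2.5, 3, 0, 0, 0, -1, -2, -3.5, 4, 0, 0, 0, -1, -2, -4.5, 5, 0, 0, 0, -1, -2, -5, 6, 0, 0, 0, -1, -2, -5, 7, 0, 0, 0, -1, -2, -5, 8, 0, 0, 0, -1, -2, -5, 8, 0, 0, 0, -1, -2, -5, 8, 0, 0, 0, -1]'

```text
time: 28.1
tcp_pos: [445.2, -29.5, 153.4]
tool_rot: [0.45, 0.546, 0.45, -0.545]
force: [-0.4, -0.4, -0.9]
grip_width: 0.998
```

Run:
```python
from h import *
c=cam("scene"); a=cv2.resize(c["image"][90:310,180:500],None,fx=2,fy=2)
t=cam("top"); im=t["image"]; b=cv2.resize(im[110:210,180:400],(640,291),interpolation=cv2.INTER_CUBIC)
cv2.imwrite("pics/s9.png",cv2.resize(np.vstack([a,b]),None,fx=.8,fy=.8))
g=im.min(2)
for i,z in enumerate((82,70,58,46)):
    u,v=w2p(t,[*PAD[i],z]).round().astype(int); m=np.zeros_like(g); cv2.circle(m,(int(u),int(v)),(12,10,8,7)[i],1,-1)
    ct=max(cv2.findContours(((g>165)*m).astype(np.uint8),0,1)[0],key=cv2.contourArea)
    (x,y),r=cv2.minEnclosingCircle(ct); p=ray2w(t,x,y,z); print(i,round(r,1),p.round(1),(p[:2]-PAD[i]).round(1))
s=telemetry.get_state(); print(s["tcp_pos"].round(),s["force"].round(1))
```

```text
0 10.8 [592.6 -58.   82. ] [0.5 0. ]
1 8.7 [608.5  21.5  70. ] [1.2 1. ]
2 6.7 [624.   98.7  58. ] [ 1.3 -0.1]
3 4.4 [638.3 177.4  46. ] [ 0.5 -0.1]
[445. -29. 153.] [-0.4  0.9 -0.8]
```

View pics/s9.png

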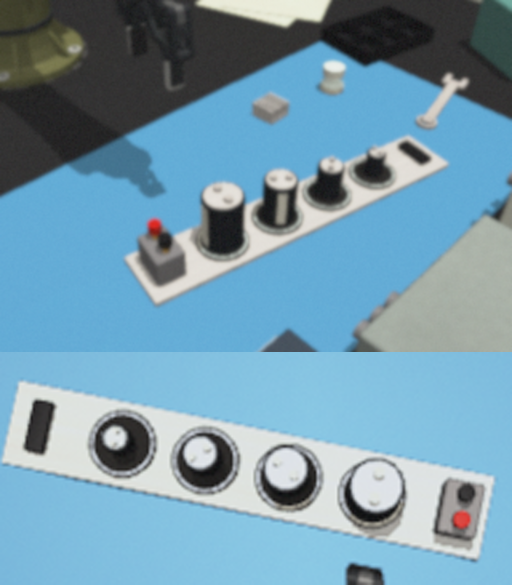

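All four stand upright on their pads in order, at (222,220), (280,203), (328,185) and (375,168) in the scene half. The top view measures each within 2 mm of its pad centre, and the gripper is clear and touching nothing. I'm handing in.

```bash
python3 -c "
from station import order
print(order.hand_in())"
```

```text
the job is handed in; nothing more can be done
None
```

All four capacitors are on the test strip in order from the terminal block: 50, 42, 34, then 26 mm. The job was handed in at about 28 s of the 104 s allowed; the hand-in reports no verdict.

- **Position:** in the last top image each capacitor measured within 2 mm of its pad's centre, against the 15 mm allowed.
- **Upright and released:** both final views show all four standing upright. The gripper was open and well clear of them, at a height of about 153 mm.
- **Forces:** the wrist force readings stayed at or below about 6 N.

No check failed or disagreed.

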